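Change the distillation receiver

TASK

The forerun is in the beaker under the condenser: change over to the conical flask. Pull up the carriage's spring plunger knob, slide the carriage gently one hole along so that the conical flask comes under the condenser outlet, let the plunger snap fully home in that hole, and let go. Keep every glass upright in its place, do not push against the glassware or the still, and leave the other things on the bench alone.

Things in the scene. Friction and masses are not known exactly. Their poses are not given: they have to be found in the camera images.
- knob (a point): centre of the plunger's black pull knob: round, upright axis, 34 mm across, 32 mm tall, on the carriage's front edge (robot's side). With the plunger home it is 94 mm above the bench; its underside is 28 mm above the deck (below it a sleeve 27 mm across, 20 mm high). z up, y along the carriage's travel, x towards the row of glasses, 105 mm away. Pulling up takes 6 N at first, 12 N at full lift
- plunger (a joint): lift of the spring plunger in m: 0 = snapped fully home in an index hole, 0.008 = pin riding on the flat index strip under the deck, 0.013 = pulled to its stop. The spring always drives it down. The pin is 12 mm across, the holes 15 mm, 8 mm of the pin enters: lift it more than 8 mm to free it. The knob needs no turning
- carriage (a joint): place of the carriage on its rails in m, + along slide_base's y: 0 = middle hole (start), stops at +-0.120. One more hole on each side, its block clamped by hand 86 to 106 mm from the middle, hidden, not measured: with the knob free the pin rides on the strip, drops in as the carriage passes slowly over the hole, and blocks it. Sliding takes 2 N with the pin lifted, about 4 N with it riding
- deck (a point): centre of the carriage deck's upper face, 50 mm above the bench, under the middle place; moves with the carriage. y along the travel. The deck (310 mm along y, 195 mm across) has three places 96 mm apart along y, each with a 10 mm high steel edging
- outlet (a point): lower tip of the still's upright glass outlet tube (12 mm across), 206 mm above the bench, fixed over the middle place of the slide; y along the travel
- flask: the conical flask: clear glass, 85 mm across the foot, narrowing to a 42 mm neck, mouth 48 mm, 140 mm tall, origin at the centre of its underside. It stands in one of the two end places
- beaker_mid: glass beaker, 78 mm across, 95 mm tall, in the middle place under the outlet at the start; origin at the centre of its underside
- beaker_end: another such beaker, in the end place on the other side from the flask; origin at the centre of its underside
- slide_base: aluminium base plate of the slide, fixed to the bench, 540 mm along y and 190 mm along x; origin on the bench under the middle place, x away from the knob side, y along the rails, z up
- bottle: bystander: glass reagent bottle, 72 mm across, 180 mm tall, white cap; origin under its centre
- rack: bystander: steel test-tube rack, 60 x 140 x 87 mm, tubes standing to 127 mm; origin under its centre
- still: the still, fixed: from the outlet its tube goes up 56 mm, then slopes up (29 degrees) away from the robot and to its left as a 36 mm thick condenser held by a stand, to a flask in a white heating mantle. Highest colliding part 0.46 m above the bench. Frame as slide_base
- dish: bystander: glass crystallising dish, 96 mm across, 50 mm tall; origin under its centre
There are look-alikes about, which are no part of the job. Leave any pink or red look-alike of the flask alone.

How it is judged:
By the outcome, as a careful person would: the job done as asked, in the order asked, and still so for the second after the job is handed in, with the robot touching nothing.
It also fails if it takes over 38 s, if anything falls off the work surface, if the arm or the gripper's body presses on something with over 40 N, if the wrist force passes 120 N, or if a joint passes its speed limit or range.

ROBOT

A 6-joint arm with a two-finger parallel gripper is mounted at the origin on the work surface. World frame = base frame: x ahead of the robot, y to its left, z up, the work surface at z = 0. Lengths are in m, angles in rad, forces in N, time in s.
With the tool pointing down it reaches from about 0.3 to 0.875 m from the base axis. Payload 6.4 kg.
Tool frame: the origin (TCP) lies midway between the tips of the shut fingers; the grasp point (between the pads) lies 19 mm behind it; z points along the fingers, y is the direction in which the jaws open and shut (so a half turn about z gives the same grasp; the last joint's range is limited). The gripper opens to 85 mm and grips with 20 to 120 N. Pads are 22 mm wide; open, the fingers measure 114 mm over their backs; the gripper's body (76 mm by 85 mm) begins 54 mm behind the grasp point. The pads swing forward as they close: fully open they stand 13 mm farther back than shut.
Start: joints at [0.92, 0.181, 1.607, -0, 1.354, -0.206], TCP at [0.247, 0.519, 0.231] pointing down, gripper open.
Joint ranges: [-2.99, 2.99], [-0.89, 2.07], [0.3, 2.58], [-1.14, 4.28], [0, 2.63], [-3.12, 3.12]. Speed limits (rad/s): [2.57, 2.57, 3.01, 3.14, 3.14, 3.14].

INTERFACE

Orientations are given as a unit quaternion [w, x, y, z].
In Python, from cell import sensors, optics, job gives the robot as it stands.
- The arm moves only by the shell command python3 -m crank 'ROWS'. ROWS is JSON, one flat list of numbers, 7 for each row, row after row: the shift along the tool's x, y, z in m, then the turn, a rotation vector about the tool's x, y, z in rad, then the closure in counts, from 0 (fully open) to 255 (shut). In form: [dx, dy, dz, ax, ay, az, fingers, dx, dy, dz, ax, ay, az, fingers, ...]. A call has 1 to 5 rows; each row is the pose to reach, as a shift and turn from the pose commanded when the call began, along the tool's axes at that moment; what a row does not reach only later rows make up. A row lasts 1/10 s, in which the tool goes at most 50 mm and 8.59 degrees, less where a joint would pass 70% of its speed; a pose out of reach is approached as far as the arm can. A call with a gripper value outside its range is refused whole. The fingers move at their own pace and stop on an object; the grip force is fixed at half the most. Time passes only in rows, so rows that repeat a pose let the fingers close. It gives the time, the measured TCP pose, the force and the opening at its end, in the units of the state.
- sensors.get_state(): the state, without advancing time (a new reading comes with each control period).
- optics.get_image(name): name is "side" or "top" or "wrist"; returns the picture (420x560x3 uint8, red, green, blue); there is no depth.
- optics.camera_info(name): a dict with "fx", "fy", "cx", "cy" (pixels), "position" and "rotation" of the camera in the world; the wrist camera has in their place "tool_from_camera" (4x4, takes a point from camera to tool coordinates, whose origin is the TCP and whose axes are the flange's). Camera axes: x right, y down, z forward; pixel columns grow to the right and rows downward; lengths in m; the calibration is good to about 2 mm. A picture is of the moment at which its call begins: read the wrist's pose just before it. camera_info takes no time and is no camera call.
- job.finish_job(): hands the job in, once; it reports no verdict.
The state is a dict: "t": time; "qpos": joint angles; "qvel": joint speeds; "joint_efforts": joint torques, N m; "position": TCP position; "tcp_rot": TCP orientation; "ft_force": force on the tool from outside, world axes, zero at the start; "ft_torque": the same for the moment, N m; "gripper_width": finger opening in m.
Only numpy, scipy, OpenCV 4.12 (cv2) and the standard library are available. Lean on these libraries where they do the work, as an engineer would, in place of code of your own. Each camera call takes 0.05 s, during which the arm holds its last target. There are 200 camera calls.

## Working session

There is one attempt and no reset: what is moved stays moved. The work goes in short steps, Python scripts to look and compute and a shell command to move; the robot and the scene stay as the last step left them, time stands still between calls to the robot, and variables do not carry over. Pictures are saved under pics/ and viewed, about 8 in all and at most 12, crops included, and the job is handed in when it is done.

```bash
mkdir -p pics; python3 - <<'E'
from cell import sensors,optics
import cv2
s=sensors.get_state();print(s)
for n in("top","side"):
    i=optics.get_image(n);cv2.imwrite(f"pics/{n}0.png",i[:,:,::-1]);print(n,optics.camera_info(n))
print(optics.camera_info("wrist"))
E
```

```text
{'t': 0.0, 'qpos': array([ 9.19722252e-01,  1.81551830e-01,  1.60796641e+00, -4.48987578e-06,
        1.35376305e+00, -2.06301174e-01]), 'qvel': array([ 1.05191019e-03, -1.85285330e-04,  1.38297826e-03, -9.61924268e-04,
        2.36847109e-03,  1.49500100e-05]), 'joint_efforts': array([-1.19263546e-03, -4.44884598e+01, -3.51331758e+01, -5.45230687e-04,
        9.41390317e-03,  3.48353922e-06]), 'position': array([0.24705873, 0.51864031, 0.23039816]), 'tcp_rot': array([-3.48971032e-04,  2.20557378e-01,  9.75373636e-01, -7.68829670e-04]), 'ft_force': array([-0.00311012, -0.05126114, -0.9286668 ]), 'ft_torque': array([ 0.00156915, -0.01588317,  0.02870666]), 'gripper_width': 0.08568823041079378}
top {'fx': 443.39912438697866, 'fy': 443.39912438697866, 'cx': 280.31457782506527, 'cy': 207.9625728446566, 'position': array([0.46223595, 0.00815075, 1.34365294]), 'rotation': array([-0.01910272,  0.71456396, -0.69915541,  0.01466806])}
side {'fx': 398.7059195744381, 'fy': 398.7059195744381, 'cx': 279.59310138840596, 'cy': 212.28092911712548, 'position': array([ 0.96010547, -0.50046835,  1.08282068]), 'rotation': array([-0.2837799 ,  0.88289366,  0.356356  , -0.11392165])}
{'fx': 304.55315529776124, 'fy': 304.55315529776124, 'cx': 273.4750826082672, 'cy': 208.5864872325493, 'tool_from_camera': array([[ 4.71219148e-04, -9.45651737e-01, -3.25180826e-01,
         8.34631438e-02],
       [ 9.99998756e-01, -4.38154077e-05,  1.57651570e-03,
        -4.78944475e-04],
       [-1.50508274e-03, -3.25181165e-01,  9.45650541e-01,
        -1.42105122e-01],
       [ 0.00000000e+00,  0.00000000e+00,  0.00000000e+00,
         1.00000000e+00]])}
```

View pics/top0.png

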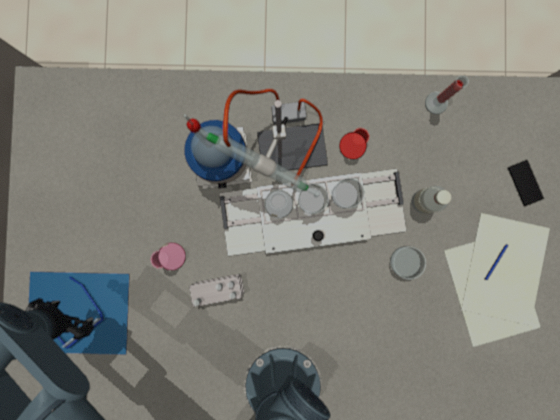

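View pics/side0.png

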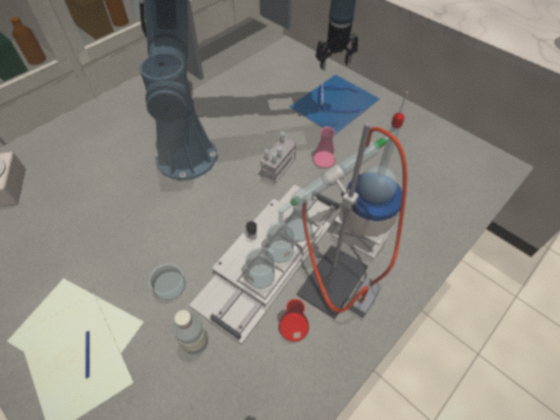

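The black knob is at (318,236) in the top view and (251,229) in the side view. The glasses are at (278,204), (312,200) and (345,194) in the top view. I'll enlarge both views to tell the flask from the beakers.

```bash
cat > h.py <<'E'
import numpy as np,cv2
from scipy.spatial.transform import Rotation as R
from cell import sensors,optics
def rot(q): return R.from_quat(np.r_[q[1:],q[0]]).as_matrix()
def cam(n,s=None):
    c=optics.camera_info(n)
    if n=="wrist":
        T=c["tool_from_camera"];M=rot(s["tcp_rot"]);return c,M@T[:3,:3],M@T[:3,3]+s["position"]
    return c,rot(c["rotation"]),np.array(c["position"])
def ray(n,u,v,s=None):
    c,M,p=cam(n,s);d=M@[(u-c["cx"])/c["fx"],(v-c["cy"])/c["fy"],1];return p,d/np.linalg.norm(d)
def plane(n,u,v,z,s=None):
    p,d=ray(n,u,v,s);return p+d*(z-p[2])/d[2]
def proj(n,X,s=None):
    c,M,p=cam(n,s);q=M.T@(np.array(X)-p);return np.array([c["fx"]*q[0]/q[2]+c["cx"],c["fy"]*q[1]/q[2]+c["cy"]])
E
python3 - <<'E'
from h import *
t=cv2.imread("pics/top0.png")[160:265,215:415];s=cv2.imread("pics/side0.png")[180:340,185:345]
a=cv2.resize(t,(800,420),interpolation=3);cv2.imwrite("pics/c_top.png",a)
cv2.imwrite("pics/c_side.png",cv2.resize(s,(600,600),interpolation=3))
# dark knob
g=cv2.imread("pics/top0.png").max(2);m=(g<60).astype(np.uint8);m[:225]=0;m[248:]=0;m[:,:305]=0;m[:,332:]=0
M=cv2.moments(m);k=(M["m10"]/M["m00"],M["m01"]/M["m00"]);print(k,M["m00"],plane("top",*k,.105))
g=cv2.imread("pics/side0.png").max(2);m=(g<60).astype(np.uint8);m[:215]=0;m[245:]=0;m[:,:240]=0;m[:,264:]=0
M=cv2.moments(m);k=(M["m10"]/M["m00"],M["m01"]/M["m00"]);print(k,M["m00"],plane("side",*k,.096))
# base plate corners in top
for u,v in [(221,199),(401,171),(226,255),(406,231)]: print(plane("top",u,v,.0))
E
```

```text
(317.6125, 235.4125) 80.0 [ 0.44703079 -0.08904257  0.105     ]
(251.3125, 229.75) 16.0 [ 0.45437827 -0.09441484  0.096     ]
[0.54972664 0.19810889 0.        ]
[ 0.6468308  -0.34720016  0.        ]
[0.3806019  0.17819437 0.        ]
[ 0.46492391 -0.36391004  0.        ]
```

View pics/c_side.png

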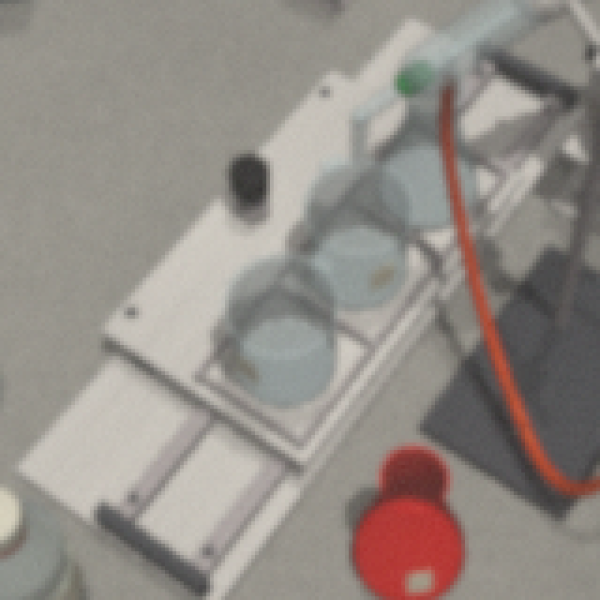

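View pics/c_top.png

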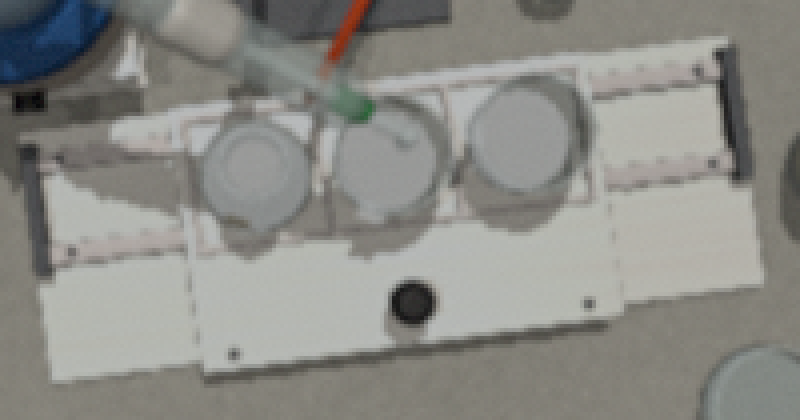

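The left glass in the top view (278,204) shows a 42 mm neck ring inside a wider foot, and it has a shoulder in the side view, so that is the conical flask. The other two, at (312,200) and (345,194), are straight beakers. The pink flask (170,257) and the red one (353,145) are look-alikes standing off the slide. The carriage therefore has to go towards −y, to the right in the top view. Next I'll work out the move to above the knob.

```bash
cat >> h.py <<'E'
def rel(P,yaw,s=None):
    "shift and rotvec (tool axes) to TCP at P, tool down with tool y along slide y (yaw)"
    s=s or sensors.get_state();M=rot(s["tcp_rot"]);c,n=np.cos(yaw),np.sin(yaw)
    sx=np.array([c,n,0]);sy=np.array([-n,c,0]);G=np.c_[-sx,sy,[0,0,-1]]
    return M.T@(np.array(P)-s["position"]),R.from_matrix(M.T@G).as_rotvec()
E
python3 - <<'E'
from h import *
# angle from long edges of the deck/base in top view: fit dark knob-side edges via rails ends (black bars)
t=cv2.imread("pics/top0.png");g=t.max(2)
for (x0,x1,y0,y1) in [(215,232,192,235),(388,410,165,210)]:
    m=np.zeros_like(g);m[y0:y1,x0:x1]=(g[y0:y1,x0:x1]<95)
    n,l,st,c=cv2.connectedComponentsWithStats(m);k=1+np.argmax(st[1:,4]);print(st[k],c[k],plane("top",*c[k],.04))
print(rel([.440,-.0905,.20],np.deg2rad(9.4)))
E
```

```text
[215 192  13  37 206] [221.44174757 207.28640777] [0.52269588 0.19045867 0.04      ]
[394 172   9  33 166] [398.06626506 188.07228916] [ 0.59060756 -0.32844795  0.04      ]
(array([-0.43623508, -0.46686545,  0.03105273]), array([-0.001388  , -0.00077303, -0.60881443]))
```

```bash
python3 -m crank '[-0.034,-0.036,0.002,0,0,0,0,-0.068,-0.073,0.004,0,0,0,0,-0.102,-0.109,0.007,0,0,0,0,-0.136,-0.146,0.01,0,0,0,0,-0.17,-0.182,0.012,0,0,0,0]'
python3 -m crank '[-0.034,-0.036,0.002,0,0,0,0,-0.068,-0.073,0.004,0,0,0,0,-0.102,-0.109,0.007,0,0,0,0,-0.136,-0.146,0.01,0,0,0,0,-0.17,-0.182,0.012,0,0,0,0]'
python3 -c "
from h import *
print(rel([.440,-.0905,.20],np.deg2rad(9.4)))"
```

```text
t: 0.6
position: [0.3222, 0.2798, 0.2188]
tcp_rot: [-0.0, 0.22, 0.975, -0.0]
ft_force: [1.0, -0.2, -0.7]
gripper_width: 0.0855
t: 1.1
position: [0.3976, 0.0423, 0.2071]
tcp_rot: [0.0, 0.221, 0.975, 0.0]
ft_force: [0.3, 0.8, -0.4]
gripper_width: 0.0856
(array([-0.09542204, -0.10157383,  0.00712668]), array([ 1.34290256e-04,  3.15114146e-04, -6.08941866e-01]))
```

```bash
python3 -m crank '[-0.024,-0.026,0.001,0,0,-0.12,0,-0.048,-0.052,0.003,0,0,-0.24,0,-0.072,-0.077,0.005,0,0,-0.36,0,-0.095,-0.102,0.007,0,0,-0.48,0,-0.095,-0.102,0.007,0,0,-0.609,0]'
python3 -m crank '[0,0,0,0,0,0,0]'
python3 - <<'E'
from h import *
s=sensors.get_state();i=optics.get_image("wrist");cv2.imwrite("pics/w1.png",i[:,:,::-1])
import pickle;pickle.dump(s,open("w1.pkl","wb"))
print(proj("wrist",[.447,-.0895,.110],s))
E
```

```text
t: 1.6
position: [0.4402, -0.0922, 0.2]
tcp_rot: [-0.0, -0.083, 0.997, -0.0]
ft_force: [0.6, -0.0, -0.2]
gripper_width: 0.0852
t: 1.7
position: [0.4392, -0.0895, 0.1997]
tcp_rot: [-0.001, -0.082, 0.997, 0.0]
ft_force: [0.5, 0.1, -0.2]
gripper_width: 0.0856
[272.21603778 222.02002304]
```

View pics/w1.png

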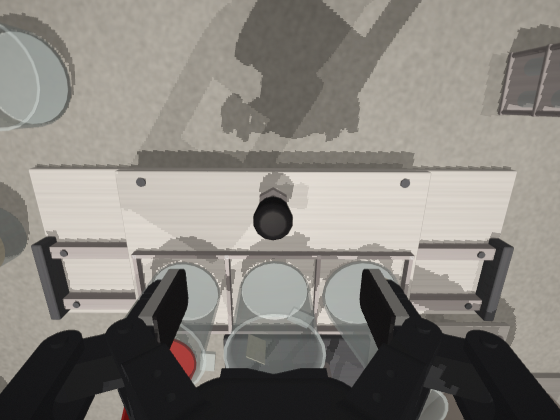

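The wrist view has the knob's top disc at about (273,219), with the sleeve behind it. The deck screws at (141,182) and (405,183) show the yaw is aligned. I'll refine the knob position and the yaw from this picture.

```bash
python3 - <<'E'
from h import *;import pickle
s=pickle.load(open("w1.pkl","rb"));t=cv2.imread("pics/w1.png");g=t.max(2)
m=np.zeros_like(g);m[190:250,245:300]=(g[190:250,245:300]<75)
x,y,w,h=cv2.boundingRect(m);print(x,y,w,h)
# lower rim = far edge of top disc; width = its diameter
for z in(.110,): 
    L=plane("wrist",x,219,z,s);Rr=plane("wrist",x+w,219,z,s);B=plane("wrist",x+w/2,y+h,z,s);print(L,Rr,np.linalg.norm(L-Rr),B)
a=plane("wrist",141,182,.05,s);b=plane("wrist",405,183,.05,s);d=b-a;print(a,b,"yaw",np.rad2deg(np.arctan2(-d[0],d[1])))
yaw=np.arctan2(-d[0],d[1]);k=B-.017*np.array([np.cos(yaw),np.sin(yaw),0]);print("knob",k,rel([k[0],k[1],.075],yaw))
mid=(a+b)/2;print("deckscrew mid",mid)
E
```

```text
254 196 38 44
[ 0.44679831 -0.10457128  0.11      ] [ 0.44177922 -0.07401747  0.11      ] 0.030963313399785326 [ 0.4627982  -0.08624931  0.11      ]
[ 0.44954882 -0.21989214  0.05      ] [0.4083355  0.03675345 0.05      ] yaw 9.122930668154503
knob [ 0.44601324 -0.08894472  0.11      ] (array([-0.00683788, -0.00132436,  0.12481506]), array([ 0.00087225, -0.00088714,  0.00133191]))
deckscrew mid [ 0.42894216 -0.09156934  0.05      ]
```

```bash
python3 -m crank '[-0.003,0,0.03,0,0,0,0,-0.006,-0.001,0.06,0,0,0,0,-0.007,-0.001,0.09,0,0,0,0,-0.007,-0.001,0.115,0,0,0,0,-0.007,-0.001,0.127,0,0,0,0]'
python3 -m crank '[0,0,0,0,0,0,60,0,0,0,0,0,0,100]'
python3 - <<'E'
from h import *
print(sensors.get_state()["ft_force"]);i=optics.get_image("wrist");cv2.imwrite("pics/w2.png",i[:,:,::-1])
E
```

```text
t: 2.25
position: [0.445, -0.087, 0.0712]
tcp_rot: [-0.002, -0.081, 0.997, 0.001]
ft_force: [0.1, 0.2, 0.4]
gripper_width: 0.0851
t: 2.45
position: [0.4472, -0.0885, 0.0741]
tcp_rot: [0.0, -0.082, 0.997, -0.0]
ft_force: [1.4, 0.3, 0.1]
gripper_width: 0.059
[1.43097512 0.34313188 0.13680557]
```

View pics/w2.png

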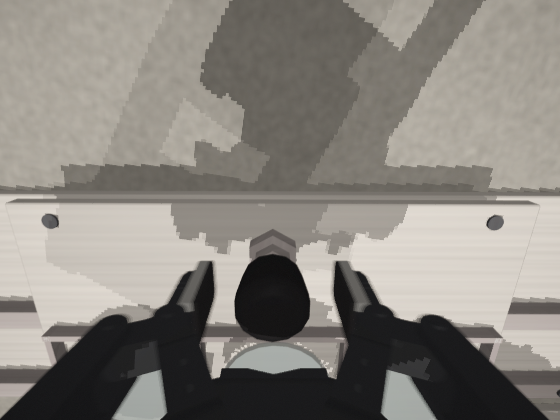

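The knob (272,290) sits midway between the pads (213 and 335), so I'll close.

```bash
python3 -m crank '[0,0,0,0,0,0,150,0,0,0,0,0,0,200,0,0,0,0,0,0,200,0,0,0,0,0,0,200]'
python3 -m crank '[0,0,-0.003,0,0,0,200,0,0,-0.006,0,0,0,200,0,0,-0.009,0,0,0,200,0,0,-0.011,0,0,0,200,0,0,-0.011,0,0,0,200]'
```

```text
t: 2.9
position: [0.4476, -0.0891, 0.0748]
tcp_rot: [0.001, -0.082, 0.997, -0.001]
ft_force: [-1.6, 0.3, 6.3]
gripper_width: 0.0328
t: 3.4
position: [0.4476, -0.0888, 0.0845]
tcp_rot: [0.001, -0.082, 0.997, -0.0]
ft_force: [6.6, -1.3, -10.7]
gripper_width: 0.033
```

```bash
python3 -m crank '[0,0,-0.001,0,0,0,200,0,-0.001,-0.001,0,0,0,200,0,-0.003,-0.001,0,0,0,200,0,-0.006,-0.001,0,0,0,200,0,-0.009,-0.001,0,0,0,200]'

```

```text
t: 3.9
position: [0.4488, -0.0968, 0.0851]
tcp_rot: [0.001, -0.082, 0.997, 0.0]
ft_force: [7.5, 3.8, -11.2]
gripper_width: 0.0327
```

```bash
python3 -m crank '[0,-0.004,0,0,0,0,200,0,-0.008,0,0,0,0,200,0,-0.012,0,0,0,0,200,0,-0.016,0,0,0,0,200,0,-0.02,0,0,0,0,200]'
python3 -m crank '[0,-0.004,0,0,0,0,200,0,-0.008,0,0,0,0,200,0,-0.012,0,0,0,0,200,0,-0.016,0,0,0,0,200,0,-0.02,0,0,0,0,200]'

```

```text
t: 4.4
position: [0.452, -0.1165, 0.085]
tcp_rot: [0.001, -0.082, 0.997, 0.001]
ft_force: [7.7, 3.7, -10.6]
gripper_width: 0.0329
t: 4.9
position: [0.4552, -0.1361, 0.0849]
tcp_rot: [0.001, -0.082, 0.997, 0.001]
ft_force: [7.3, 3.2, -10.7]
gripper_width: 0.0323
```

```bash
python3 -m crank '[0,-0.004,0,0,0,0,200,0,-0.008,0,0,0,0,200,0,-0.012,0,0,0,0,200,0,-0.016,0,0,0,0,200,0,-0.019,0,0,0,0,200]'
python3 -m crank '[0,-0.003,0,0,0,0,200,0,-0.005,0,0,0,0,200,0,-0.006,0,0,0,0,200,0,-0.006,0,0,0,0,200]'
python3 -m crank '[0,0,0.003,0,0,0,200,0,0,0.003,0,0,0,130,0,0,0.003,0,0,0,130,0,0,0.003,0,0,0,130]'

```

```text
t: 5.4
position: [0.4582, -0.1549, 0.0848]
tcp_rot: [0.001, -0.082, 0.997, 0.001]
ft_force: [7.1, 4.0, -9.9]
gripper_width: 0.033
t: 5.8
position: [0.4592, -0.1609, 0.0847]
tcp_rot: [0.001, -0.082, 0.997, 0.001]
ft_force: [7.2, 1.3, -11.2]
gripper_width: 0.033
t: 6.2
position: [0.4587, -0.1618, 0.0826]
tcp_rot: [0.0, -0.082, 0.997, -0.0]
ft_force: [0.6, 0.1, 0.3]
gripper_width: 0.0418
```

```bash
python3 -m crank '[0,-0.002,0,0,0,0,130,0,-0.004,0,0,0,0,130,0,-0.006,0,0,0,0,130,0,-0.008,0,0,0,0,130,0,-0.010,0,0,0,0,130]'
python3 -m crank '[0,-0.001,0,0,0,0,130,0,-0.002,0,0,0,0,130,0,-0.003,0,0,0,0,130,0,-0.004,0,0,0,0,130,0,-0.005,0,0,0,0,130]'

```

```text
t: 6.7
position: [0.4598, -0.1686, 0.0822]
tcp_rot: [-0.001, -0.082, 0.997, 0.003]
ft_force: [-1.5, 13.2, 8.5]
gripper_width: 0.0414
t: 7.2
position: [0.4606, -0.1738, 0.0822]
tcp_rot: [-0.001, -0.082, 0.997, 0.003]
ft_force: [-0.5, 11.4, 8.1]
gripper_width: 0.0418
```

```bash
python3 -m crank '[0,0.002,0,0,0,0,130,0,0.004,0,0,0,0,130,0,0.004,0,0,0,0,130]'
python3 -m crank '[0,-0.002,0,0,0,0,130,0,-0.003,0,0,0,0,130,0,-0.004,0,0,0,0,130,0,-0.005,0,0,0,0,130]'
python3 - <<'E'
from h import *
s=sensors.get_state();i=optics.get_image("wrist");cv2.imwrite("pics/w3.png",i[:,:,::-1]);print(s["position"])
E
```

```text
t: 7.5
position: [0.4605, -0.1726, 0.0823]
tcp_rot: [0.0, -0.082, 0.997, -0.0]
ft_force: [0.2, -0.5, 0.4]
gripper_width: 0.0419
t: 7.9
position: [0.4607, -0.1743, 0.082]
tcp_rot: [-0.001, -0.082, 0.997, 0.003]
ft_force: [-1.1, 14.4, 8.6]
gripper_width: 0.042
[ 0.46065629 -0.1742673   0.08198969]
```

View pics/w3.png

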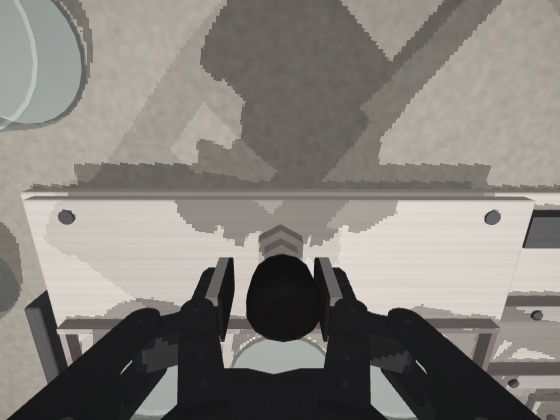

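The w3 picture shows the +y pad (320,285) bearing on the knob (283,297), which is still lifted. The carriage is at about 80 mm with the pin riding, so I'll keep pushing slowly.

```bash
python3 -m crank '[0,-0.001,0,0,0,0,130,0,-0.002,0,0,0,0,130,0,-0.003,0,0,0,0,130,0,-0.004,0,0,0,0,130]'

```

```text
t: 8.35
position: [0.4615, -0.179, 0.082]
tcp_rot: [-0.001, -0.082, 0.997, 0.002]
ft_force: [-0.1, 10.6, 5.9]
gripper_width: 0.0418
```

```bash
python3 -m crank '[0,-0.001,0,0,0,0,130,0,-0.002,0,0,0,0,130,0,-0.003,0,0,0,0,130,0,-0.004,0,0,0,0,130]'

```

```text
t: 8.75
position: [0.462, -0.1825, 0.0819]
tcp_rot: [-0.001, -0.082, 0.997, 0.003]
ft_force: [-0.5, 11.6, 5.0]
gripper_width: 0.0422
```

```bash
python3 -m crank '[0,-0.001,0,0,0,0,130,0,-0.002,0,0,0,0,130,0,-0.003,0,0,0,0,130]'

```

```text
t: 9.05
position: [0.4626, -0.186, 0.0818]
tcp_rot: [-0.001, -0.082, 0.997, 0.002]
ft_force: [0.2, 8.9, 0.4]
gripper_width: 0.0418
```

```bash
python3 -m crank '[0,-0.001,0,0,0,0,130,0,-0.002,0,0,0,0,130,0,-0.003,0,0,0,0,130]'

```

```text
t: 9.35
position: [0.4631, -0.1901, 0.0818]
tcp_rot: [-0.001, -0.082, 0.997, 0.001]
ft_force: [-0.2, 9.0, 0.5]
gripper_width: 0.0418
```

```bash
python3 -m crank '[0,-0.001,0,0,0,0,130,0,-0.002,0,0,0,0,130,0,-0.003,0,0,0,0,130]'

```

```text
t: 9.65
position: [0.463, -0.1903, 0.0815]
tcp_rot: [-0.001, -0.082, 0.997, 0.004]
ft_force: [-0.7, 20.0, 7.6]
gripper_width: 0.0418
```

```bash
python3 - <<'E'
from h import *
s=sensors.get_state();i=optics.get_image("wrist");cv2.imwrite("pics/w4.png",i[:,:,::-1])
i=optics.get_image("top");cv2.imwrite("pics/top4.png",i[:,:,::-1]);print(s["position"],s["ft_force"])
E
```

```text
[ 0.46297461 -0.1902587   0.08154429] [-0.70782113 20.00471498  7.6414806 ]
```

View pics/w4.png

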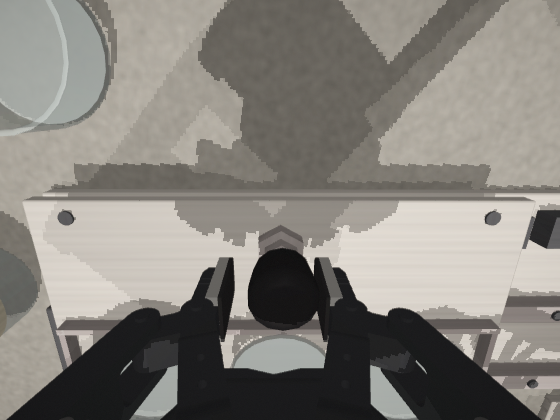

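The carriage is blocked (20 N, no further motion) and the knob has moved in the image: its lower edge went from row 340 to row 330. I'll back off to release the side force, open, and check that the plunger is fully home.

```bash
python3 -m crank '[0,0.002,0,0,0,0,130,0,0.004,0,0,0,0,130,0,0.006,0,0,0,0,130,0,0.008,0,0,0,0,60,0,0.008,0,0,0,0,0]'
python3 -m crank '[0,0,0,0,0,0,0,0,0,0,0,0,0,0]'
python3 - <<'E'
from h import *
s=sensors.get_state();i=optics.get_image("wrist");cv2.imwrite("pics/w5.png",i[:,:,::-1])
t=i.max(2);ys=np.where(t[240:360,285]<75)[0]+240;print("knob col rows",ys.min(),ys.max())
yaw=np.deg2rad(9.2);sx=np.array([np.cos(yaw),np.sin(yaw),0]);sy=np.array([-sx[1],sx[0],0])
k0=np.array([.446,-.089,0])
a=[cv2.imread("pics/w1.png"),i[:,:,::-1]]
# screws on the deck at .05 -> carriage shift
m=cv2.cvtColor(i,cv2.COLOR_RGB2GRAY)
for d in(.090,.094,.0975,.1):
    k=k0-d*sy;print(d,[proj("wrist",k+.017*sx+[0,0,z],s).round(1).tolist() for z in(.110,.114,.118)], [proj("wrist",np.array([.44955,-.2199,.05])-d*sy,s).round(1)])
E
```

```text
t: 10.25
position: [0.463, -0.1867, 0.0825]
tcp_rot: [0.0, -0.082, 0.997, -0.0]
ft_force: [0.6, -0.6, -0.8]
gripper_width: 0.0699
t: 10.45
position: [0.463, -0.1866, 0.0824]
tcp_rot: [0.0, -0.082, 0.997, -0.0]
ft_force: [0.5, 0.2, 0.8]
gripper_width: 0.0854
knob col rows 248 326
0.09 [[293.9, 331.7], [294.5, 338.0], [295.1, 344.6]] [array([ 76.6, 215.7])]
0.094 [[285.2, 331.7], [285.6, 338.0], [285.9, 344.6]] [array([ 70. , 215.7])]
0.0975 [[277.7, 331.7], [277.8, 338.0], [277.9, 344.6]] [array([ 64.3, 215.7])]
0.1 [[272.3, 331.6], [272.2, 337.9], [272.2, 344.6]] [array([ 60.2, 215.7])]
```

View pics/w5.png

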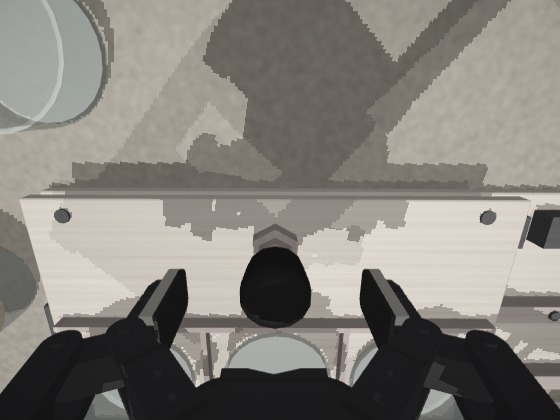

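The knob's lower edge is at row 327. Home predicts 332 and riding predicts 345, so the plunger is fully home, with the carriage at about 98 mm. Now I'll withdraw straight up and check from above.

```bash
python3 -m crank '[0,0,-0.015,0,0,0,0,0,0,-0.045,0,0,0,0,0,0,-0.085,0,0,0,0,0.0,0,-0.125,0,0,0,0,0,0,-0.14,0,0,0,0]'
python3 -m crank '[0.03,0,0,0,0,0,0,0.06,0,0,0,0,0,0,0.08,0,0,0,0,0,0,0.08,0,0,0,0,0,0]'
python3 - <<'E'
from h import *
s=sensors.get_state();w=optics.get_image("wrist");t=optics.get_image("side")[150:360,150:430]
cv2.imwrite("pics/f.png",np.hstack([cv2.resize(w,(400,300)),cv2.resize(t,(400,300),interpolation=3)])[:,:,::-1])
d=np.array([.0913*0+.1587,-.9873,0])
for L in (.095,.0975,.1):
  for z in(.078,.094): print(L,z,proj("side",np.array([.446,-.089,0])+L*d+[0,0,z]),proj("wrist",np.array([.446,-.089,0])+L*d+[0,0,z+.016],s))
E
```

```text
t: 11.0
position: [0.4646, -0.1876, 0.2269]
tcp_rot: [0.003, -0.082, 0.997, -0.002]
ft_force: [0.9, 0.8, -0.3]
gripper_width: 0.0854
t: 11.4
position: [0.3824, -0.1995, 0.2223]
tcp_rot: [-0.0, -0.081, 0.997, -0.0]
ft_force: [0.7, 0.3, 0.0]
gripper_width: 0.0855
0.095 0.078 [231.12497453 252.96867032] [277.46153818 274.73077439]
0.095 0.094 [230.57737848 250.17108394] [277.68564644 283.53153656]
0.0975 0.078 [230.57998401 253.58901677] [274.99876706 274.72492888]
0.0975 0.094 [230.02557924 250.79558198] [275.09616248 283.52555447]
0.1 0.078 [230.03385868 254.21065494] [272.53590856 274.71908317]
0.1 0.094 [229.47261787 251.42139527] [272.5065819  283.51957215]
```

View pics/f.png

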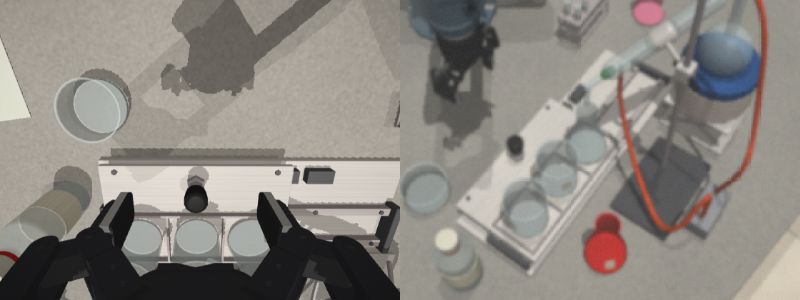

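All three glasses are upright in their places. The flask is under the outlet, the knob is down, and the gripper is clear. I'll hand it in.

```bash
python3 -c "
from cell import job;print(job.finish_job())"
```

```text
the job is handed in; nothing more can be done
None
```

The conical flask is now under the condenser outlet, and I handed the job in at about 11.5 s. I gripped the knob, lifted it about 11 mm and slid the carriage about 73 mm towards −y. Then I freed the knob and pushed slowly with one open finger until the pin dropped in and blocked the carriage, at about 98 mm. After that I opened the gripper and withdrew.

**Last checks:**
- **Plunger:** the knob's lower edge sat at about row 327 of the wrist picture. Fully home predicts 332 and riding predicts 345, so the plunger reads as home.
- **Carriage:** it stopped dead with 20 N against it, which fits a locked pin. I did not test the lock by pushing back the other way.
- **Glassware:** all three glasses looked upright in their places in the last pictures, with the flask under the outlet. I judged that by eye and did not measure how well it is centred.
- **Robot:** the gripper was clear and the wrist force near zero.

**One disagreement:** pushing with the pin riding took about 9–14 N at the wrist, against the 4 N expected. Up to 8 N of vertical force came with it, probably from the pad rubbing on the knob, but I did not confirm the cause.

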